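# Press a badge home with the hand tamper

## Robot

A 7-joint arm with a two-finger parallel gripper is mounted at the origin on a cart in front of the work surface, level with it; the furniture and walls round the work are solid. World frame = base frame: x ahead of the robot, y to its left, z up, the work surface at z = 0. Lengths are in m, angles in rad, forces in N, time in s.
With the tool pointing down it reaches from about 0.35 to 0.9 m from the base axis. Payload 19.9 kg.
Tool frame: the origin (TCP) lies midway between the tips of the shut fingers; the grasp point (between the pads) lies 19 mm behind it; z points along the fingers, y is the line along which they close (so a half turn about z gives the same grasp; the last joint's range is limited). The gripper opens to 94 mm and grips with 3 to 60 N. Pads are 16 mm wide; open, the fingers measure 119 mm over their backs; the gripper's body (75 mm by 177 mm) begins 78 mm behind the grasp point.
Start: joints at [-1.224, 0.417, -0.01, 1.614, 0.005, 1.111, -0.053], TCP at [0.237, 0.578, 0.205] pointing down, gripper open.
Joint ranges: [-2.81, 2.81], [-0.39, 2.02], [-1.27, 1.25], [0.06, 2.57], [-1.19, 4.33], [0.19, 2], [-2.82, 2.82]. Speed limits (rad/s): [1.89, 1.89, 2.39, 2.39, 3.01, 3.01, 3.01].

## Interface

Orientations are given as a unit quaternion [x, y, z, w].
In Python, from rig import ctrl, imaging gives the robot as it stands.
- The arm moves only by the tool servo_tool, never from a script. Its argument "rows" is one flat list of numbers, 5 for each row, row after row: the shift along the tool's x, y, z in cm, then the turn about the tool's z in rad, then the finger opening in cm, from 0 to 9.4. A call has 1 to 20 rows; each row is the pose to reach, as a shift and turn from the pose commanded when the call began, along the tool's axes at that moment; what a row does not reach only later rows make up. A row lasts 1/10 s, in which the tool goes at most 50 mm and 8.59 degrees, less where a joint would pass 70% of its speed; a pose out of reach is approached as far as the arm can. A call with a gripper value outside its range is refused whole. The fingers move at their own pace and stop on an object; "newtons" is the grip in N (left out, the last holds). Time passes only in rows, so rows that repeat a pose let the fingers close. It gives the time, the measured TCP pose, the force, the opening and the grip force at its end, in the units of the state.
- ctrl.sense(): the state, without advancing time (a new reading comes with each control period).
- imaging.get_image(name): name is "scene" or "top" or "wrist"; returns (picture, depth): 400x640x3 uint8, red, green, blue; 400x640 float32, m along the optical axis (not along the pixel's ray), 0 where there is no reading.
- imaging.calibration(name): a dict with "fx", "fy", "cx", "cy" (pixels), "R" (3x3) and "t" (3): a world point X has camera coordinates R X + t; the wrist camera has in their place "hand_eye" (4x4, takes a point from camera to tool coordinates, whose origin is the TCP and whose axes are the flange's). Camera axes: x right, y down, z forward; pixel columns grow to the right and rows downward; lengths in m; the calibration is good to about 2 mm. A picture is of the moment at which its call begins: read the wrist's pose just before it. calibration takes no time and is no camera call.
- ctrl.finish_job(): hands the job in; it is judged then, once.
The state is a dict: "time_s": time; "q": joint angles; "qd": joint speeds; "joint_torque": joint torques, N m; "position": TCP position; "orientation": TCP orientation; "ft_force": force on the tool from outside, world axes, zero at the start; "torque": the same for the moment, N m; "gripper_width": opening from 0.0 (shut) to 1.0 (fully open); "gripper_force": force on a finger pad.
Only numpy, scipy, OpenCV 4.12 (cv2) and the standard library are available. Lean on these libraries where they do the work, as an engineer would, in place of code of your own. Each camera call takes 0.05 s, during which the arm holds its last target. There are 200 camera calls.

## Task

Take the hand tamper out of its holder and, with its flat face on the badge in the press, push the sprung plate squarely down until it sits level on its stop; keep it firmly home for a full second, feeling your way and never pushing with more than 35 N. Then lift off so the plate springs back up, and gently stand the tamper upright in its holder again. Leave the other things on the desk where they are.

Things in the scene. Friction and masses are not known exactly. Their poses are not given: they have to be found in the camera images.
- press: Badge press fixed to the desk: dark square steel slab 110 x 110 x 8 mm carrying an upright round grey die, outer diameter 80, bore diameter 62, its mouth 58 mm above the desk. Origin: centre of the slab's underside, z up. In the bore a loose plate lies on three spring pins; below it, hidden, is a hard stop with three pads 22 mm out from the centre.
- press_mouth (a point): Centre of the die's mouth, on the bore's axis, 58 mm above the desk. The hidden stop is set differently each time: the plate bottoms out after 6 to 18 mm, which must be felt. The springs push back with 3 N at first and 0.36 N more per mm, so 5 to 9.5 N at the stop; then it is hard. A total push of 15 to 22 N seats the plate well; above 35 N the die is spoilt.
- plate: Loose round steel plate in the die, diameter 58, thickness 8 mm, with a blue and yellow badge face (1 mm at most) on top. Origin: centre of its underside, 42 mm above the desk when up (at rest its top is 8 mm below the mouth). Radial play in the bore 2 mm; it tilts if pushed off centre.
- tamper_grip (a point): Hand tamper, loose, about 0.25 kg, 92 mm tall: round steel foot of diameter 50 x 12 mm with a flat underside, a 20 mm neck, and above it an upright square wooden grip 26 x 26 mm and 52 mm long (from 38 to 90 mm above the underside). This point is the centre of the wooden grip, 64 mm above the underside; z up along the tamper, x and y square to the grip's flat sides.
- tamper: The same tamper; origin at the centre of its flat underside, same axes.
- holder: Round dark wooden holder fixed to the desk, outer diameter 72, 14 mm high, with a round recess of diameter 58 mm and floor 5 mm above the desk, in which the tamper stands at the start. Origin: centre of its underside.
- holder_seat (a point): Centre of the floor of the holder's recess, 5 mm above the desk: where the tamper's underside belongs.
- red_badge: Finished red badge, loose disc of diameter 56 x 6 mm lying on the desk; bystander. Origin at the centre of its underside.
- stamp: Stamp on the open desk (not the one by the green tin), with teal handle and red base, 30 x 46 x 56 mm, loose; bystander. Origin at the centre of its underside.
- blue_tape: Roll of tape in a blue case, the one on the open desk, 62 x 75 x 24 mm, loose; bystander. Origin at the centre of its underside.
- sharpener: Small grey metal pencil sharpener, 15 x 25 x 13 mm, loose; bystander. Origin at the centre of its underside.
Mind the look-alikes: they are no part of the job. Leave any blue or orange look-alike of the tamper alone.

How it is judged:
On the way:
1. the tamper presses the plate down on its stop, level within 0.02 rad (about 1.1 degrees), with more than 11 N, for 0.6 s (contact force between any of stop_pad0, stop_pad1, stop_pad2 and plate above 1.5 N and angle between plate's own z axis and vertical below 0.02 rad and contact force between tamper and plate above 11 N), for 0.6 s.
At the end, for the whole second after the job is handed in: The tamper stands at rest on the floor of its holder's recess (underside within 8 mm of the centre and 2 mm of the floor, upright within 0.05 rad), released; the plate is back up in the die (within 3 mm of its starting height and 6 mm of the centre, level within 0.06 rad) (horizontal distance between tamper and holder_seat below 0.008 m and z of tamper in the frame of holder_seat between -0.002 and 0.002 m and angle between tamper's own z axis and vertical below 0.05 rad and linear speed of tamper below 0.02 m/s and z of plate in the frame of press between 0.039 and 0.045 m and horizontal distance between plate and press below 0.006 m and angle between plate's own z axis and vertical below 0.06 rad); the robot touches nothing.
It fails at once if the tamper pushes on the plate with more than 35 N (contact force between tamper and plate above 35 N).
It fails at once if the fingers push on the plate or the press (contact force between the fingers and plate above 1 N or contact force between the fingers and press above 5 N).
It fails at once if the tamper is dropped or thrust into its holder (faster than 0.4 m/s within 20 mm of the seat) (horizontal distance between tamper and holder_seat below 0.02 m and z of tamper in the frame of holder_seat below 0.02 m and linear speed of tamper above 0.4 m/s).
It fails at once if a bystander (red badge, stamp, tape, sharpener) is moved more than 15 mm (distance of any of red_badge, stamp, blue_tape, sharpener from where it was at the start of the episode above 0.015 m).
It also fails if it takes over 67 s, if anything falls off the work surface, if the arm or the gripper's body presses on something with over 40 N, if the wrist force passes 120 N, or if a joint passes its speed limit or range.

## Working session

There is one attempt and no reset: what is moved stays moved. The work goes in short steps, Python scripts to look and compute and a tool call to move; the robot and the scene stay as the last step left them, time stands still between calls to the robot, and variables do not carry over. Pictures are saved under pics/ and viewed, at most 10 in all, crops included, and the job is handed in when it is done.

Besides the shell and the picture viewer there is one more tool, called after "Call:" as name(argument=value, ...) on one line, values as JSON. servo_tool: Moves the arm, as the interface text tells. Its arguments: {"type":"object","properties":{"rows":{"type":"array","items":{"type":"number"}},"newtons":{"type":"number"}},"required":["rows"]}

```bash
mkdir -p pics
cat > h.py <<'E'
import numpy as np, cv2
from rig import ctrl, imaging
from scipy.spatial.transform import Rotation as Ro
def grab(n):
    s=ctrl.sense(); im,d=imaging.get_image(n); c=imaging.calibration(n)
    if 'R' in c: R=np.array(c['R']).T; t=-R@np.array(c['t'])
    else:
        H=np.array(c['hand_eye']); Q=Ro.from_quat(s['orientation']).as_matrix()
        R=Q@H[:3,:3]; t=Q@H[:3,3]+np.array(s['position'])
    return im,d,c,R,t
def ray(c,R,u,v): return R@np.array([(u-c['cx'])/c['fx'],(v-c['cy'])/c['fy'],1.])
def onplane(c,R,t,u,v,z):
    r=ray(c,R,u,v); return t+r*(z-t[2])/r[2]
def pts(d,c,R,t):
    v,u=np.mgrid[:400,:640]; P=np.stack([(u-c['cx'])/c['fx']*d,(v-c['cy'])/c['fy']*d,d],-1)
    return P@R.T+t
E
python3 - <<'E'
from h import *
ims={}
for n in('top','scene'):
    im,d,c,R,t=grab(n); ims[n]=im; np.savez(n+'.npz',im=im,d=d,R=R,t=t); print(n,t,R[:,2],c['fx'],c['cx'],c['cy'])
    cv2.imwrite(f'pics/{n}.png',im[...,::-1])
s=ctrl.sense();print(s)
E
```

```text
top [ 0.38942851 -0.00432306  1.26121942] [ 0.11603757  0.00468458 -0.99323378] 488.1950085531267 320.8399052498393 195.74906623868512
scene [ 0.11468143 -0.61528474  0.47150901] [ 0.52050279  0.72363949 -0.45323585] 395.7522100414854 323.02921525879924 202.58282430982277
{'time_s': 0.1, 'q': array([-1.22350541,  0.41789401, -0.01032369,  1.61407797,  0.00470908,
        1.11067239, -0.05297133]), 'qd': array([-0.0004024 , -0.00155556,  0.00150644, -0.00094483,  0.00120253,
        0.00073536, -0.00127786]), 'joint_torque': array([ 8.18968147e-04, -8.52575254e+01,  6.39879853e-01, -4.26682985e+01,
       -4.88620286e-02,  1.63820543e-02,  5.58801491e-05]), 'position': array([0.23680026, 0.57806583, 0.20491553]), 'orientation': array([ 1.93144222e-01,  9.81170243e-01, -5.10602976e-04, -5.87943765e-05]), 'ft_force': array([ 0.20895043,  0.56328892, -0.10453019]), 'torque': array([-0.01955851,  0.06464045, -0.03560753]), 'gripper_force': 0.0, 'gripper_width': 0.9986616346684442}
```

View pics/top.png

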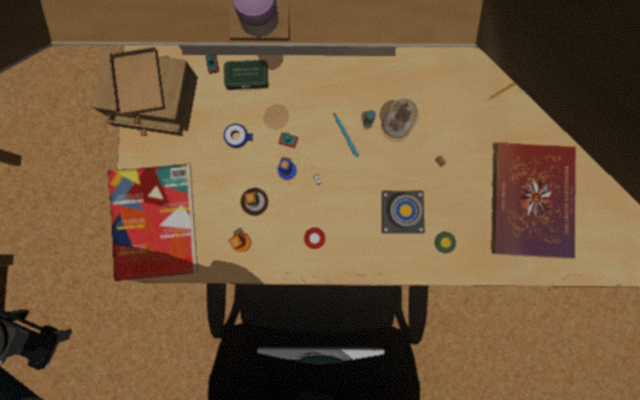

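View pics/scene.png

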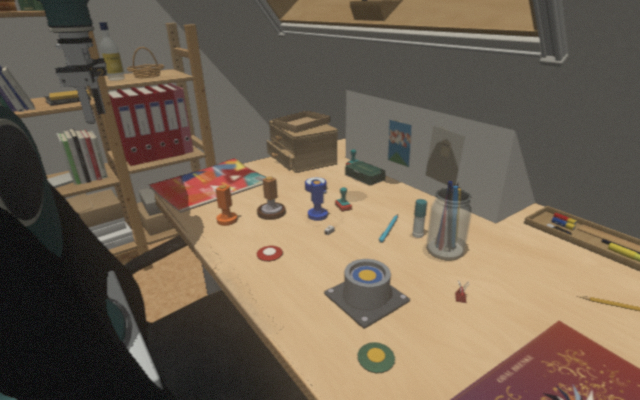

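The top view shows three tamper-like things: a blue one at (287,168), one with a steel foot and wooden grip in a dark holder at (254,201), and an orange one at (239,241). In the scene view they are at (317,198), (271,197) and (226,203). I choose (254,201), with wood and steel in a dark holder. The press is at (403,211), the sharpener at (317,179), the red badge at (315,238), the blue tape at (236,134) and the stamp at (288,140).

Run:
```python
from h import *
z=np.load('top.npz');im,d,R,t=[z[k] for k in('im','d','R','t')];c=imaging.calibration('top')
P=pts(d,c,R,t)
for n,(u,v),r in(('tamper',(254,201),20),('press',(403,211),27),('blue',(287,168),16),('orange',(239,241),18)):
    sub=P[v-r:v+r,u-r:u+r].reshape(-1,3)
    for lo,hi in((.004,.011),(.011,.02),(.03,.045),(.045,.055),(.055,.065),(.08,.12)):
        m=(sub[:,2]>lo)&(sub[:,2]<hi)
        if m.sum()>5: q=sub[m]; print(n,lo,m.sum(),'mid',(q[:,:2].max(0)+q[:,:2].min(0)).round(4)/2,'ext',np.ptp(q[:,:2],0).round(3),'med',np.median(q,0).round(4))
print('desk',np.median(P[190:210,330:370,2]))
for n,p in(('t',(254,201)),('press',(403,211)),('dietop',(406,210))): print(n,onplane(c,R,t,*p,0.0),onplane(c,R,t,*p,.058))
a=cv2.resize(im[175:260,215:310],None,fx=4,fy=4,interpolation=2); b=cv2.resize(im[175:260,360:455],None,fx=4,fy=4,interpolation=2)
cv2.imwrite('pics/c1.png',np.hstack([a,b])[...,::-1])
```

```text
tamper 0.004 138 mid [0.52405 0.17725] ext [0.099 0.1  ] med [0.5171 0.1787 0.0069]
tamper 0.011 303 mid [0.5205 0.1747] ext [0.068 0.07 ] med [0.5128 0.1661 0.0149]
tamper 0.045 7 mid [0.5179  0.16505] ext [0.018 0.01 ] med [0.5112 0.1611 0.0522]
tamper 0.055 11 mid [0.5201  0.16985] ext [0.025 0.022] med [0.5103 0.1616 0.062 ]
tamper 0.08 125 mid [0.52095 0.1731 ] ext [0.027 0.028] med [0.5212 0.1714 0.0943]
press 0.004 775 mid [ 0.50095 -0.2076 ] ext [0.135 0.134] med [ 0.4852 -0.1916  0.0072]
press 0.011 102 mid [ 0.49635 -0.2089 ] ext [0.106 0.102] med [ 0.4959 -0.1869  0.0121]
press 0.03 62 mid [ 0.49275 -0.2041 ] ext [0.071 0.071] med [ 0.4875 -0.1956  0.0414]
press 0.045 509 mid [ 0.49645 -0.2078 ] ext [0.075 0.078] med [ 0.4967 -0.2085  0.0502]
press 0.055 263 mid [ 0.4973  -0.20835] ext [0.077 0.077] med [ 0.4984 -0.2073  0.0576]
blue 0.004 95 mid [0.61005 0.0917 ] ext [0.082 0.082] med [0.5944 0.082  0.0079]
blue 0.011 91 mid [0.60175 0.09245] ext [0.042 0.047] med [0.594  0.0869 0.0128]
blue 0.03 7 mid [0.59535 0.0914 ] ext [0.013 0.023] med [0.5939 0.0848 0.0424]
blue 0.
[... 208 characters left out ...]
 [0.6034 0.0914 0.09  ]
orange 0.004 93 mid [0.41925 0.2156 ] ext [0.09  0.081] med [0.4205 0.1995 0.0082]
orange 0.011 93 mid [0.4153  0.20285] ext [0.046 0.039] med [0.4103 0.198  0.0136]
orange 0.045 12 mid [0.4144 0.2001] ext [0.03  0.018] med [0.4097 0.1981 0.0486]
orange 0.055 8 mid [0.41795 0.1963 ] ext [0.027 0.011] med [0.4167 0.1956 0.0599]
orange 0.08 121 mid [0.41485 0.2069 ] ext [0.031 0.032] med [0.4159 0.2061 0.0897]
desk -0.0006133184733481123
t [0.52186676 0.17525166 0.        ] [0.51577629 0.16699351 0.058     ]
press [ 0.49843796 -0.21144099  0.        ] [ 0.49342491 -0.20191621  0.058     ]
dietop [ 0.50108993 -0.21923917  0.        ] [ 0.49595493 -0.20935577  0.058     ]
```

View pics/c1.png

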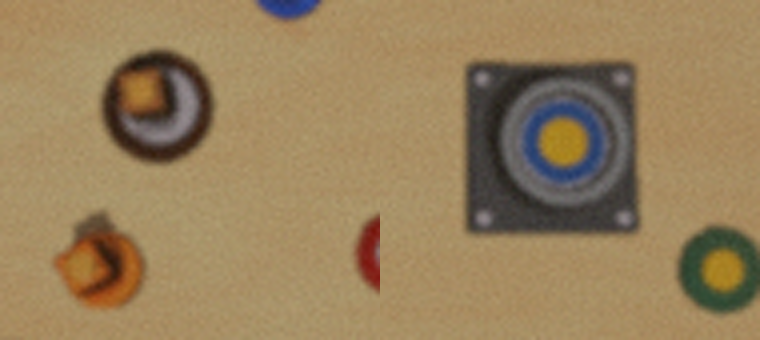

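Close up, the thing at crop pixel (145,90) has a wooden square grip and a steel foot in a dark holder, so it is the right tamper. Its neighbour at (85,265) is orange. The press badge is at crop pixel (563,140). Next I move above the tamper.

Call:
servo_tool(rows=[-3.2, -2.05, 0, -0.03, 9.4, -6.4, -4.1, 0, -0.06, 9.4, -9.6, -6.15, 0, -0.09, 9.4, -12.8, -8.2, 0, -0.12, 9.4, -16, -10.3, 0, -0.15, 9.4, -19.2, -12.3, 0, -0.18, 9.4, -22.4, -14.4, 0, -0.21, 9.4, -25.6, -16.4, 0, -0.24, 9.4, -28.8, -18.5, 0, -0.27, 9.4, -32, -20.5, 0, -0.3, 9.4, -35.2, -22.6, 0, -0.33, 9.4, -38.4, -24.6, 0, -0.36, 9.4, -41.6, -26.7, 0, -0.389, 9.4, -41.6, -26.7, 0, -0.389, 9.4, -41.6, -26.7, 0, -0.389, 9.4, -41.6, -26.7, 0, -0.389, 9.4])

```text
time_s: 1.7
position: [0.52, 0.1746, 0.2052]
orientation: [-0.001, 1.0, 0.0, -0.0]
ft_force: [-0.5, -0.0, 0.4]
gripper_width: 0.997
gripper_force: 0.0
```

Run:
```python
from h import *
s=ctrl.sense();print(s['time_s'],s['position'],s['orientation'],s['q'],s['ft_force'])
im,d,c,R,t=grab('wrist');np.savez('w1.npz',im=im,d=d,R=R,t=t);print(t,R[:,2],c['fx'])
cv2.imwrite('pics/w1.png',im[...,::-1])
P=pts(d,c,R,t)
m=(P[...,2]>.088)&(P[...,2]<.105)&(np.hypot(P[...,0]-.521,P[...,1]-.173)<.03)
q=P[m][:,:2].astype(np.float32);print(m.sum(),cv2.minAreaRect(q),np.median(P[m],0))
m2=(P[...,2]>.011)&(P[...,2]<.0175)&(np.hypot(P[...,0]-.521,P[...,1]-.173)<.045)
q2=P[m2][:,:2].astype(np.float32);print(m2.sum(),cv2.minEnclosingCircle(q2))
```

```text
1.7 [0.51999807 0.17455546 0.20524982] [-5.97922711e-04  9.99999776e-01  4.55185449e-05 -2.96389834e-04] [-0.52165669  0.2827204   0.17044831  1.81104553 -0.05482621  1.05288435
  1.24132788] [-0.54719102 -0.04972011  0.35189342]
[0.44022203 0.17446407 0.38357427] [ 2.74852579e-01  2.49802932e-04 -9.61486348e-01] 305.0622430611727
662 ((0.5210847854614258, 0.17233236134052277), (0.025982555001974106, 0.025880947709083557), 9.439993858337402) [0.51974599 0.17217128 0.09430121]
1314 ((0.5203205943107605, 0.1742977499961853), 0.03576870635151863)
```

View pics/w1.png

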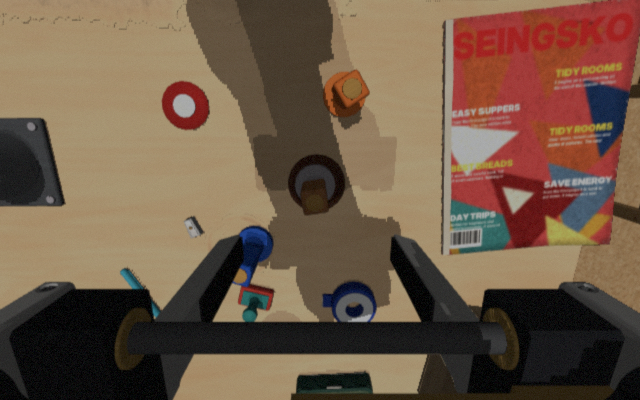

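The wrist view shows the tamper grip at (314,195) in its holder at (316,182), squarely below the gripper and turned 9.4°. The blue look-alike at (255,245) stays clear of the fingers. Descend and grip.

Call:
servo_tool(rows=[-0.1, -0.2, 0, -0.09, 9.4, -0.1, -0.2, 2, -0.165, 9.4, -0.1, -0.2, 5, -0.165, 9.4, -0.1, -0.2, 8, -0.165, 9.4, -0.1, -0.2, 11, -0.165, 9.4, -0.1, -0.2, 13.5, -0.165, 9.4, -0.1, -0.2, 15, -0.165, 9.4, -0.1, -0.2, 15.5, -0.165, 9.4, -0.1, -0.2, 15.5, -0.165, 9.4, -0.1, -0.2, 15.5, -0.165, 2, -0.1, -0.2, 15.5, -0.165, 2, -0.1, -0.2, 15.5, -0.165, 2, -0.1, -0.2, 15.5, -0.165, 2, -0.1, -0.2, 15.5, -0.165, 2, -0.1, -0.2, 15.5, -0.165, 2, -0.1, -0.2, 15.5, -0.165, 2], newtons=45)

```text
time_s: 3.35
position: [0.5216, 0.1716, 0.0505]
orientation: [-0.082, 0.997, -0.0, -0.0]
ft_force: [0.1, 0.3, 0.8]
gripper_width: 0.439
gripper_force: 0.0
```

Run:
```python
from h import *
s=ctrl.sense();print({k:np.round(s[k],4) for k in s if k not in('qd','joint_torque')})
```

```text
{'time_s': np.float64(3.35), 'q': array([-0.4733,  0.4871,  0.124 ,  1.927 , -0.0866,  0.7326,  1.4368]), 'position': array([0.5216, 0.1716, 0.0505]), 'orientation': array([-0.0825,  0.9966, -0.    , -0.    ]), 'ft_force': array([0.129 , 0.344 , 0.8193]), 'torque': array([ 0.0916,  0.0463, -0.0122]), 'gripper_force': np.float64(0.0), 'gripper_width': np.float64(0.439)}
```

Call:
servo_tool(rows=[0, 0, 0, 0, 1.5, 0, 0, 0, 0, 1.5, 0, 0, 0, 0, 1.5, 0, 0, 0, 0, 1.5, 0, 0, 0, 0, 1.5, 0, 0, 0, 0, 1.5, 0, 0, 0, 0, 1.5])

```text
time_s: 4.05
position: [0.5216, 0.1715, 0.0504]
orientation: [-0.082, 0.997, -0.0, -0.0]
ft_force: [0.8, 0.1, -3.6]
gripper_width: 0.273
gripper_force: 45.0
```

Call:
servo_tool(rows=[0, 0, -0.5, 0, 1.5, 0, 0, -2, 0, 1.5, 0, 0, -5, 0, 1.5, 0, 0, -8, 0, 1.5, 0, 0, -11, 0, 1.5, 0, 0, -14, 0, 1.5, 1, -3, -14, 0, 1.5, 1.7, -7, -14, 0, 1.5, 2.6, -11, -14, 0, 1.5, 3.5, -15, -14, 0, 1.5, 4.4, -19, -14, 0, 1.5, 5, -21.5, -14, 0, 1.5, 5.2, -22.5, -14, 0, 1.5, 5.2, -22.5, -14, 0, 1.5, 5.2, -22.5, -14, 0, 1.5, 5.2, -22.5, -14, 0, 1.5])

```text
time_s: 5.65
position: [0.5075, -0.0574, 0.1905]
orientation: [-0.083, 0.997, 0.0, -0.0]
ft_force: [0.5, -0.7, -2.7]
gripper_width: 0.273
gripper_force: 45.0
```

Run:
```python
from h import *
from scipy.optimize import least_squares
s=ctrl.sense();print({k:np.round(s[k],4) for k in s if k not in('qd','joint_torque')})
im,d,c,R,t=grab('wrist');cv2.imwrite('pics/w2.png',im[...,::-1])
P=pts(d,c,R,t); r=np.hypot(P[...,0]-.4975,P[...,1]+.2085)
m=(P[...,2]>.054)&(P[...,2]<.062)&(r<.05)&(d>0)
q=P[m];print(m.sum(),np.median(q,0),cv2.minEnclosingCircle(q[:,:2].astype(np.float32)))
m=(P[...,2]>.004)&(P[...,2]<.012)&(r<.085)&(im.max(2)<110)
q=P[m];print(m.sum(),np.median(q,0),cv2.minAreaRect(q[:,:2].astype(np.float32)))
hsv=cv2.cvtColor(im,cv2.COLOR_RGB2HSV)
# badge centre: yellow
y=(hsv[...,0]>15)&(hsv[...,0]<35)&(hsv[...,1]>150)&(r<.035)&(P[...,2]>.044)
v,u=np.nonzero(y);print(y.sum(),P[y].mean(0), (P[y].max(0)+P[y].min(0))/2)
# tamper foot underneath in hand
m=(P[...,2]>.13)&(P[...,2]<.18)&(np.hypot(P[...,0]-s['position'][0],P[...,1]-s['position'][1])<.035)
q=P[m];print('foot',m.sum(),q.min(0),q.max(0))
```

```text
{'time_s': np.float64(5.65), 'q': array([-0.1868,  0.2335,  0.2766,  1.9187, -0.0756,  0.9994,  1.8616]), 'position': array([ 0.5075, -0.0574,  0.1905]), 'orientation': array([-8.350e-02,  9.965e-01,  2.000e-04, -0.000e+00]), 'ft_force': array([ 0.462 , -0.6864, -2.6674]), 'torque': array([ 0.0353,  0.0271, -0.0022]), 'gripper_force': np.float64(44.9974), 'gripper_width': np.float64(0.273)}
1971 [ 0.49395991 -0.21005664  0.05686091] ((0.4968149960041046, -0.20909157395362854), 0.040244873613119125)
3310 [ 0.4648597  -0.17864531  0.00704093] ((0.49615365266799927, -0.2088000774383545), (0.10869424790143967, 0.10981599241495132), 0.3220374286174774)
591 [ 0.49616084 -0.20942708  0.05001626] [ 0.49628072 -0.20931185  0.05007266]
foot 1955 [ 0.48230313 -0.08206987  0.14476063] [ 0.51728694 -0.03269398  0.17737817]
```

View pics/w2.png

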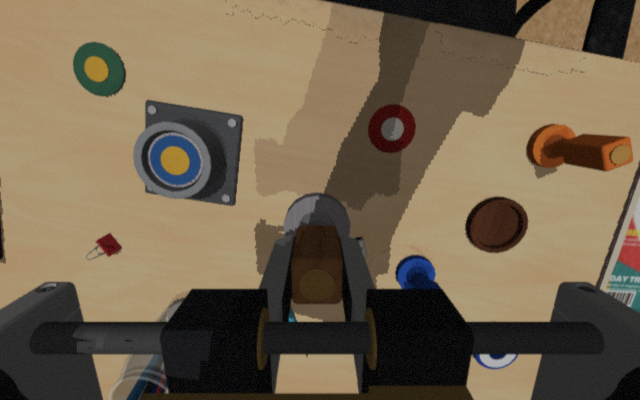

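The wrist view shows the tamper upright in the fingers, with its foot at (316,213), the press badge at (175,158), and the empty holder at (497,224). Press centre is about (0.4966, -0.2089), and the foot sits under the TCP within 1 mm.

Call:
servo_tool(rows=[0.9, -3.7, 0, 0, 1.5, 1.8, -7.4, 0, 0, 1.5, 2.7, -11.1, 0, 0, 1.5, 3.4, -14, 0, 0, 1.5, 3.57, -14.75, 0, 0, 1.5, 3.57, -14.75, 0, 0, 1.5, 3.57, -14.75, 1.5, 0, 1.5, 3.57, -14.75, 4, 0, 1.5, 3.57, -14.75, 6.5, 0, 1.5, 3.57, -14.75, 8, 0, 1.5, 3.57, -14.75, 8.7, 0, 1.5, 3.57, -14.75, 9, 0, 1.5, 3.57, -14.75, 9, 0, 1.5, 3.57, -14.75, 9, 0, 1.5])

```text
time_s: 7.1
position: [0.4969, -0.2101, 0.1012]
orientation: [-0.083, 0.997, -0.0, 0.001]
ft_force: [0.6, -0.4, -3.0]
gripper_width: 0.271
gripper_force: 45.0
```

Run:
```python
from h import *
s=ctrl.sense();print({k:np.round(s[k],4) for k in s if k not in('qd','joint_torque')})
im,d,c,R,t=grab('wrist');P=pts(d,c,R,t); r=np.hypot(P[...,0]-.4966,P[...,1]+.2089)
m=(P[...,2]>.055)&(P[...,2]<.0605)&(r<.05)&(r>.028)
q=P[m];print(m.sum(),np.median(q,0),cv2.minEnclosingCircle(q[:,:2].astype(np.float32)))
```

```text
{'time_s': np.float64(7.1), 'q': array([ 0.071 ,  0.4091,  0.3346,  1.9297, -0.1782,  0.8301,  2.237 ]), 'position': array([ 0.4969, -0.2101,  0.1012]), 'orientation': array([-8.270e-02,  9.966e-01, -2.000e-04,  5.000e-04]), 'ft_force': array([ 0.6465, -0.4364, -2.9798]), 'torque': array([ 0.0107, -0.0136,  0.0274]), 'gripper_force': np.float64(44.9974), 'gripper_width': np.float64(0.2712)}
2058 [ 0.47615753 -0.21482195  0.056927  ] ((0.4965384602546692, -0.2095283567905426), 0.03988126292824745)
```

Call:
servo_tool(rows=[0, 0.05, 0.2, 0, 1.5, 0, 0.05, 0.4, 0, 1.5, 0, 0.05, 0.6, 0, 1.5, 0, 0.05, 0.8, 0, 1.5, 0, 0.05, 0.9, 0, 1.5, 0, 0.05, 0.9, 0, 1.5, 0, 0.05, 0.9, 0, 1.5])

```text
time_s: 7.85
position: [0.4964, -0.2098, 0.0916]
orientation: [-0.083, 0.997, -0.0, 0.0]
ft_force: [-0.4, 1.1, 0.1]
gripper_width: 0.271
gripper_force: 45.0
```

Call:
servo_tool(rows=[0, 0, 0.04, 0, 1.5, 0, 0, 0.08, 0, 1.5, 0, 0, 0.08, 0, 1.5])

```text
time_s: 8.15
position: [0.4964, -0.2098, 0.0907]
orientation: [-0.083, 0.997, -0.0, 0.0]
ft_force: [0.6, -0.1, 0.4]
gripper_width: 0.277
gripper_force: 45.0
```

Call:
servo_tool(rows=[0, 0, 0.03, 0, 1.5, 0, 0, 0.06, 0, 1.5, 0, 0, 0.06, 0, 1.5])

```text
time_s: 8.45
position: [0.4964, -0.2098, 0.0901]
orientation: [-0.083, 0.997, -0.0, 0.0]
ft_force: [0.1, 0.3, 0.2]
gripper_width: 0.277
gripper_force: 45.0
```

Call:
servo_tool(rows=[0, 0, 0.03, 0, 1.5, 0, 0, 0.06, 0, 1.5, 0, 0, 0.06, 0, 1.5])

```text
time_s: 8.75
position: [0.4964, -0.2098, 0.0895]
orientation: [-0.083, 0.997, -0.0, 0.0]
ft_force: [0.1, 0.5, 0.8]
gripper_width: 0.275
gripper_force: 45.0
```

Call:
servo_tool(rows=[0, 0, 0.03, 0, 1.5, 0, 0, 0.06, 0, 1.5, 0, 0, 0.06, 0, 1.5])

```text
time_s: 9.05
position: [0.4964, -0.2098, 0.0889]
orientation: [-0.083, 0.997, -0.0, 0.0]
ft_force: [0.9, 0.7, 0.8]
gripper_width: 0.274
gripper_force: 45.0
```

Call:
servo_tool(rows=[0, 0, 0.03, 0, 1.5, 0, 0, 0.06, 0, 1.5, 0, 0, 0.06, 0, 1.5])

```text
time_s: 9.35
position: [0.4963, -0.2098, 0.0883]
orientation: [-0.082, 0.997, -0.0, 0.0]
ft_force: [0.8, 0.4, 0.3]
gripper_width: 0.273
gripper_force: 45.0
```

Call:
servo_tool(rows=[0, 0, 0.03, 0, 1.5, 0, 0, 0.06, 0, 1.5, 0, 0, 0.06, 0, 1.5])

```text
time_s: 9.65
position: [0.4963, -0.2098, 0.0877]
orientation: [-0.082, 0.997, -0.0, 0.0]
ft_force: [0.6, 0.5, 1.6]
gripper_width: 0.277
gripper_force: 45.0
```

Call:
servo_tool(rows=[0, 0, 0.03, 0, 1.5, 0, 0, 0.06, 0, 1.5, 0, 0, 0.06, 0, 1.5])

```text
time_s: 9.95
position: [0.4963, -0.2098, 0.0871]
orientation: [-0.082, 0.997, -0.0, 0.0]
ft_force: [0.7, 0.4, 1.2]
gripper_width: 0.279
gripper_force: 45.0
```

Call:
servo_tool(rows=[0, 0, 0.03, 0, 1.5, 0, 0, 0.06, 0, 1.5, 0, 0, 0.06, 0, 1.5])

```text
time_s: 10.25
position: [0.4963, -0.2098, 0.0865]
orientation: [-0.083, 0.997, -0.0, -0.0]
ft_force: [0.1, -0.2, 1.9]
gripper_width: 0.271
gripper_force: 45.0
```

Call:
servo_tool(rows=[0, 0, 0.03, 0, 1.5, 0, 0, 0.06, 0, 1.5, 0, 0, 0.06, 0, 1.5])

```text
time_s: 10.55
position: [0.4964, -0.2098, 0.0859]
orientation: [-0.083, 0.997, -0.0, 0.0]
ft_force: [-0.1, 0.5, 1.8]
gripper_width: 0.275
gripper_force: 45.0
```

Call:
servo_tool(rows=[0, 0, 0.03, 0, 1.5, 0, 0, 0.06, 0, 1.5, 0, 0, 0.06, 0, 1.5])

```text
time_s: 10.85
position: [0.4964, -0.2098, 0.0853]
orientation: [-0.082, 0.997, -0.0, 0.0]
ft_force: [1.7, 1.0, 2.1]
gripper_width: 0.274
gripper_force: 45.0
```

Call:
servo_tool(rows=[0, 0, 0.03, 0, 1.5, 0, 0, 0.06, 0, 1.5, 0, 0, 0.06, 0, 1.5])

```text
time_s: 11.15
position: [0.4965, -0.2099, 0.0852]
orientation: [-0.082, 0.997, -0.0, 0.0]
ft_force: [-2.1, 1.2, 12.8]
gripper_width: 0.276
gripper_force: 45.0
```

The stop is felt: total push is about 15.7 N. I press a touch more and hold.

Call:
servo_tool(rows=[0, 0, 0.01, 0, 1.5, 0, 0, 0.02, 0, 1.5, 0, 0, 0.02, 0, 1.5, 0, 0, 0.02, 0, 1.5])

```text
time_s: 11.55
position: [0.4965, -0.2098, 0.0852]
orientation: [-0.082, 0.997, 0.0, 0.0]
ft_force: [-2.3, 3.6, 16.0]
gripper_width: 0.276
gripper_force: 45.0
```

Run:
```python
from h import *
s=ctrl.sense();print({k:np.round(s[k],4) for k in s if k not in('qd','joint_torque')})
```

```text
{'time_s': np.float64(11.55), 'q': array([ 0.0776,  0.4327,  0.3274,  1.9402, -0.1898,  0.7978,  2.246 ]), 'position': array([ 0.4965, -0.2098,  0.0852]), 'orientation': array([-8.250e-02,  9.966e-01,  0.000e+00,  2.000e-04]), 'ft_force': array([-2.3183,  3.6244, 16.0147]), 'torque': array([0.7679, 1.0366, 0.0444]), 'gripper_force': np.float64(45.0037), 'gripper_width': np.float64(0.2763)}
```

Run:
```python
from h import *
F=[];T=[];D=[]
for i in range(12):
    im,d,c,R,t=grab('wrist');s=ctrl.sense();F.append(s['ft_force']);T.append(s['torque']);D.append(d)
print(s['time_s'],np.mean(F,0),np.std(F,0),np.mean(T,0),np.std(T,0))
d=np.median(D,0);P=pts(d,c,R,t);x,y,z=s['position']
np.savez('w3.npz',d=d,im=im,R=R,t=t)
m=(np.hypot(P[...,0]-x,P[...,1]-y)<.022)&(P[...,2]>z+.03)&(P[...,2]<z+.055)
q=P[m];print(m.sum(),np.median(q,0),cv2.minAreaRect(q[:,:2].astype(np.float32)))
def plane(q):
    A=np.c_[q[:,:2]-q[:,:2].mean(0),np.ones(len(q))];k=np.ones(len(q),bool)
    for _ in range(4):
        co=np.linalg.lstsq(A[k],q[k,2],rcond=None)[0];e=q[:,2]-A@co;k=abs(e)<max(.0005,1.5*e[k].std())
    return co,k.sum(),e[k].std()
print('top',plane(q))
r=np.hypot(P[...,0]-.4965,P[...,1]+.2095)
for n,a,b,lo,hi in(('rim',.031,.04,.054,.062),('foot',.01,.025,.04,.065),('plate',.0255,.0285,.02,.05)):
    m=(r>a)&(r<b)&(P[...,2]>lo)&(P[...,2]<hi);print(n,m.sum(),plane(P[m]) if m.sum()>20 else '')
cv2.imwrite('pics/w3.png',im[...,::-1])
```

```text
12.15 [-3.1790318   2.51929188 16.02807661] [0.38379392 0.28782727 0.37503022] [0.72440874 0.98178438 0.01179144] [0.02862485 0.02550497 0.02855634]
3688 [ 0.49056352 -0.21062629  0.12890214] ((0.49535685777664185, -0.21012462675571442), (0.02488604001700878, 0.040220167487859726), 9.056404113769531)
top (array([0.06523829, 0.01339329, 0.12924997]), np.int64(2270), np.float64(0.001156713553733826))
rim 2285 (array([-3.15362563e-04,  1.37471450e-05,  5.69991689e-02]), np.int64(1980), np.float64(0.000223971444826772))
foot 1782 (array([-0.00060115,  0.00040641,  0.05099706]), np.int64(1330), np.float64(0.00020396761658241657))
plate 388 (array([-0.00349193,  0.00079863,  0.03900786]), np.int64(346), np.float64(0.00020351693897977468))
```

View pics/w3.png

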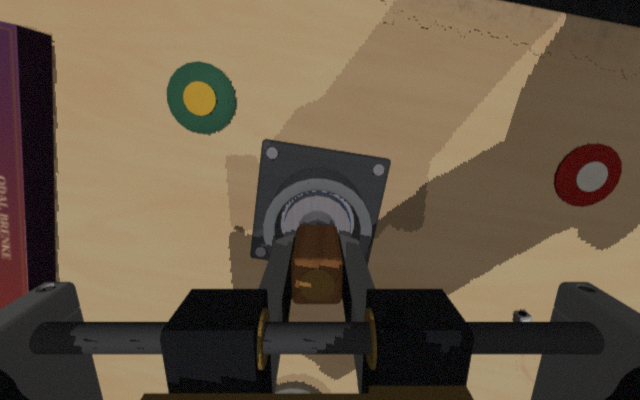

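The view shows the foot flat in the die around (316,215). The depth fit gives a plate tilt of about 0.004 rad, at a steady total of about 19 N. Hold a little longer, then lift.

Call:
servo_tool(rows=[0, 0, 0, 0, 1.5, 0, 0, 0, 0, 1.5, 0, 0, 0, 0, 1.5, 0, 0, 0, 0, 1.5, 0, 0, 0, 0, 1.5, 0, 0, -0.2, 0, 1.5, 0, 0, -0.5, 0, 1.5, 0, 0, -0.8, 0, 1.5, 0, 0, -1.1, 0, 1.5, 0, 0, -1.5, 0, 1.5, 0, 0, -2.5, 0, 1.5, 0, 0, -5, 0, 1.5, 0, 0, -8, 0, 1.5, 0, 0, -10.6, 0, 1.5, 0, 0, -10.6, 0, 1.5, 0, 0, -10.6, 0, 1.5])

```text
time_s: 13.75
position: [0.4962, -0.2097, 0.1905]
orientation: [-0.083, 0.997, -0.0, 0.0]
ft_force: [-0.4, 0.1, -3.6]
gripper_width: 0.276
gripper_force: 45.0
```

Run:
```python
from h import *
s=ctrl.sense();p=s['position'];print(p,s['orientation'],s['ft_force'],s['q'])
Q=Ro.from_quat(s['orientation']).as_matrix();print(100*Q.T@(np.array([.5216,.1715,.1905])-p))
```

```text
[ 0.49620077 -0.20968438  0.19054053] [-8.25559077e-02  9.96586410e-01 -4.01766007e-05  2.17480624e-04] [-0.41839422  0.12965366 -3.64480652] [ 0.03841066  0.29037685  0.36472987  1.85615884 -0.120585    1.01604023
  2.18890866]
[-8.77761991e+00  3.71809081e+01  3.48725610e-03]
```

Call:
servo_tool(rows=[-0.9, 3.7, 0, 0, 1.5, -1.8, 7.4, 0, 0, 1.5, -2.7, 11.1, 0, 0, 1.5, -3.57, 14.8, 0, 0, 1.5, -3.57, 14.8, 0, 0, 1.5, -3.57, 14.8, 0, 0, 1.5])

```text
time_s: 14.35
position: [0.5066, -0.0574, 0.1893]
orientation: [-0.083, 0.997, -0.0, -0.001]
ft_force: [0.0, -0.5, -3.4]
gripper_width: 0.276
gripper_force: 45.0
```

Run:
```python
from h import *
im,d,c,R,t=grab('wrist');P=pts(d,c,R,t);s=ctrl.sense();p=s['position'];print(p)
r=np.hypot(P[...,0]-.4966,P[...,1]+.2092);m=(r<.026)&(P[...,2]>.03)
print('plate',np.percentile(P[m][:,2],[5,50,95]))
r=np.hypot(P[...,0]-.5205,P[...,1]-.1735);m=(r<.045)&(P[...,2]>.011)&(P[...,2]<.018)
print('holder',m.sum(),cv2.minEnclosingCircle(P[m][:,:2].astype(np.float32)))
m=(r<.02);print('floor',np.median(P[m][:,2]))
m=(P[...,2]>.13)&(P[...,2]<.18)&(np.hypot(P[...,0]-p[0],P[...,1]-p[1])<.035)
q=P[m];print('foot',m.sum(),q.min(0),q.max(0))
m&=(P[...,2]>.152)&(P[...,2]<.162);q=P[m];A=np.c_[q[:,:2]-q[:,:2].mean(0),np.ones(len(q))];print(np.linalg.lstsq(A,q[:,2],rcond=None)[0])
Q=Ro.from_quat(s['orientation']).as_matrix();print(100*Q.T@(np.array([.5216,.1715,.0504])-p))
```

```text
[ 0.50662028 -0.05838343  0.18957086]
plate [0.04846025 0.04970412 0.05099066]
holder 891 ((0.5208827257156372, 0.17390207946300507), 0.036045923829078674)
floor 0.004147237526811454
foot 1963 [ 0.48116078 -0.08208853  0.14358299] [ 0.51634846 -0.03295521  0.17527262]
[0.01673735 0.00143038 0.15557072]
[-5.27927589 22.43151876 13.9050105 ]
```

Call:
servo_tool(rows=[-0.9, 3.7, 0, 0, 1.5, -1.8, 7.4, 0, 0, 1.5, -2.7, 11.1, 0, 0, 1.5, -3.5, 14.8, 0, 0, 1.5, -4.4, 18.5, 0, 0, 1.5, -5, 21.5, 0, 0, 1.5, -5.27, 22.55, 0, 0, 1.5, -5.27, 22.55, 0, 0, 1.5, -5.27, 22.55, 2, 0, 1.5, -5.27, 22.55, 5, 0, 1.5, -5.27, 22.55, 8, 0, 1.5, -5.27, 22.55, 10, 0, 1.5, -5.27, 22.55, 11, 0, 1.5, -5.27, 22.55, 11.5, 0, 1.5, -5.27, 22.55, 11.5, 0, 1.5, -5.27, 22.55, 11.5, 0, 1.5])

```text
time_s: 16.0
position: [0.5227, 0.1729, 0.0764]
orientation: [-0.082, 0.997, 0.0, 0.001]
ft_force: [-0.2, 0.4, -2.2]
gripper_width: 0.273
gripper_force: 45.0
```

Call:
servo_tool(rows=[0.15, 0.02, 0, 0, 1.5, 0.15, 0.02, 0.3, 0, 1.5, 0.15, 0.02, 0.6, 0, 1.5, 0.15, 0.02, 0.9, 0, 1.5, 0.15, 0.02, 1.2, 0, 1.5, 0.15, 0.02, 1.5, 0, 1.5, 0.15, 0.02, 1.8, 0, 1.5, 0.15, 0.02, 2.1, 0, 1.5, 0.15, 0.02, 2.3, 0, 1.5, 0.15, 0.02, 2.45, 0, 1.5, 0.15, 0.02, 2.45, 0, 1.5])

```text
time_s: 17.1
position: [0.5205, 0.1731, 0.0508]
orientation: [-0.083, 0.997, -0.0, -0.0]
ft_force: [-0.2, 0.3, -3.0]
gripper_width: 0.279
gripper_force: 45.0
```

Call:
servo_tool(rows=[0, 0, 0.03, 0, 1.5, 0, 0, 0.06, 0, 1.5, 0, 0, 0.06, 0, 1.5])

```text
time_s: 17.4
position: [0.5206, 0.1731, 0.0504]
orientation: [-0.083, 0.997, -0.0, 0.0]
ft_force: [-0.1, 0.1, -4.3]
gripper_width: 0.277
gripper_force: 45.0
```

Call:
servo_tool(rows=[0, 0, 0.03, 0, 1.5, 0, 0, 0.05, 0, 1.5, 0, 0, 0.05, 0, 1.5])

```text
time_s: 17.7
position: [0.5207, 0.1732, 0.0503]
orientation: [-0.083, 0.997, 0.0, 0.0]
ft_force: [-2.3, -1.2, 6.5]
gripper_width: 0.276
gripper_force: 45.0
```

Seated. Ease off, then open and retreat.

Call:
servo_tool(rows=[0, 0, -0.03, 0, 1.5, 0, 0, -0.03, 0, 2.6, 0, 0, -0.03, 0, 3, 0, 0, -0.03, 0, 4, 0, 0, -0.03, 0, 6, 0, 0, -0.03, 0, 7, 0, 0, -0.03, 0, 7, 0, 0, -0.03, 0, 7, 0, 0, -0.03, 0, 7, 0, 0, -0.03, 0, 7, 0, 0, -0.03, 0, 7, 0, 0, -0.03, 0, 7])

```text
time_s: 18.9
position: [0.5206, 0.1731, 0.0502]
orientation: [-0.083, 0.997, -0.0, -0.0]
ft_force: [0.2, -0.3, -0.1]
gripper_width: 0.744
gripper_force: 0.0
```

Call:
servo_tool(rows=[0, 0, -1, 0, 7, 0, 0, -3, 0, 7, 0, 0, -6, 0, 7, 0, 0, -9, 0, 7, 0, 0, -12, 0, 7, 0, 0, -15, 0, 7, 0, 0, -16, 0, 7, 0, 0, -16, 0, 7, 0, 0, -16, 0, 7])

```text
time_s: 19.8
position: [0.5202, 0.173, 0.2095]
orientation: [-0.083, 0.997, -0.0, -0.0]
ft_force: [-0.1, -0.6, -0.3]
gripper_width: 0.743
gripper_force: 0.0
```

Run:
```python
from h import *
im,d,c,R,t=grab('wrist');P=pts(d,c,R,t)
r=np.hypot(P[...,0]-.5206,P[...,1]-.1735)
m=(P[...,2]>.088)&(P[...,2]<.105)&(r<.03);q=P[m];print('grip',m.sum(),cv2.minAreaRect(q[:,:2].astype(np.float32)),np.median(q[:,2]))
m=(r<.045)&(P[...,2]>.011)&(P[...,2]<.018);print('holder',cv2.minEnclosingCircle(P[m][:,:2].astype(np.float32)))
im2,d,c,R,t=grab('top');P=pts(d,c,R,t);r=np.hypot(P[...,0]-.4966,P[...,1]+.2092);m=(r<.024);print('plate',np.median(P[m][:,2]))
cv2.imwrite('pics/end.png',np.vstack([im[100:400],im2[:300]])[...,::-1])
```

```text
grip 642 ((0.5197125673294067, 0.17280606925487518), (0.02510848641395569, 0.02536795102059841), 9.597293853759766) 0.09429205685587838
holder ((0.5201109051704407, 0.17429222166538239), 0.035777486860752106)
plate 0.049940051249839135
```

View pics/end.png

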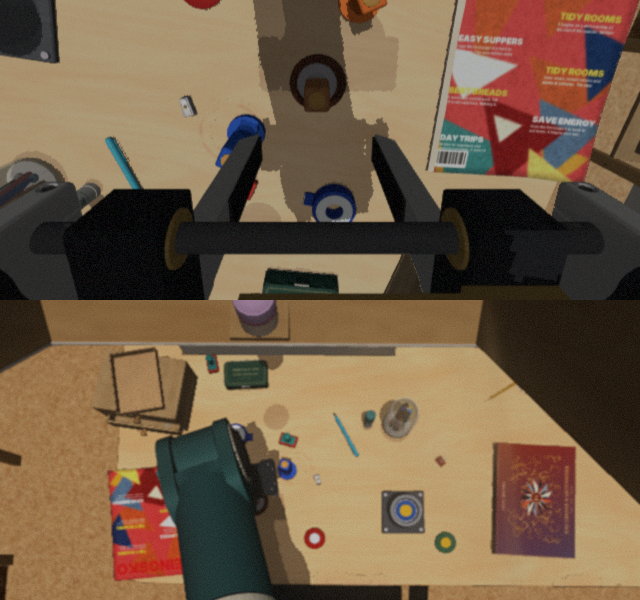

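The tamper stands upright in its holder at (318,85) in the wrist view. The plate is back up in the press at (405,510), and the other things have not moved.

```bash
python3 -c "
from rig import ctrl
print(ctrl.finish_job())"
```

```text
the job is handed in; nothing more can be done
None
```

The job is handed in (verdict not shown): I held the plate level on its stop at about 19 N for over a second, it sprang back up, and the tamper stands released in its holder with the bystanders looking unmoved.

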